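# Fill the sample tube with rock chips

### The arm

A 7-joint arm with a two-finger parallel gripper is mounted at the origin on a cart in front of the work surface, level with it; the furniture and walls round the work are solid. World frame = base frame: x ahead of the robot, y to its left, z up, the work surface at z = 0. Lengths are in m, angles in degrees, forces in N, time in s.
With the tool pointing down it reaches from about 0.425 to 0.95 m from the base axis. Payload 4.7 kg.
Tool frame: the origin (TCP) lies midway between the tips of the shut fingers; the grasp point (between the pads) lies 19 mm behind it (r.hold_point_z is the distance from the TCP to the grasp point, in m); z points along the fingers, y is the line along which they close (so a half turn about z gives the same grasp; the last joint's range is limited). The gripper opens to 85 mm and grips with 20 to 120 N. Pads are 22 mm wide; open, the fingers measure 114 mm over their backs; the gripper's body (76 mm by 85 mm) begins 54 mm behind the grasp point. The pads swing forward as they close: fully open they stand 13 mm farther back than shut.
Start: joints at [62.573, 26.849, -2.785, 87.806, 1.381, 65.374, -4.715], TCP at [0.294, -0.608, 0.231] pointing down, gripper open.
Joint ranges: [-148.3, 148.3], [-19.14, 114.17], [-79.39, 73.82], [5.75, 140.21], [-59.74, 239.74], [12.07, 113.84], [-152.46, 152.46]. Speed limits (degrees/s): [147.25, 147.25, 180, 180, 180, 180, 180].

### API

Orientations are given as [roll, pitch, yaw] about the fixed x, y, z axes, in that order (R = Rz(yaw) Ry(pitch) Rx(roll)).
In Python, from workcell import r, cams gives the robot as it stands (r), with the cameras (cams).
- The arm moves only by the shell command python3 inch.py, which reads ROWS from standard input. ROWS is a JSON list of rows, 1 to 20 of them, each an object with the fields sx, sy, sz (the shift in m), wx, wy, wz (a rotation vector in degrees), aperture (the opening from 0.0 (shut) to 1.0 (fully open)); a field left out counts as zero (the opening has to be given); each row shifts and turns the commanded pose from where the row before left it, along the tool's axes as they then stand; what a row does not reach is not made up. A row lasts 1/8 s, in which the tool goes at most 0.0625 m and 10.7 degrees, less where a joint would pass 70% of its speed; a pose out of reach is approached as far as the arm can. The fingers move at their own pace and stop on an object; the grip force is fixed at half the most. Time passes only in rows, so rows that do not move let the fingers close. It prints the time, the measured TCP pose, the force, the opening and the grip force at its end. Input that does not fit is refused with a message, and nothing moves.
- r.get_state(): the state, without advancing time (a new reading comes with each control period).
- cams.capture(name): name is "scene" or "top" or "wrist"; returns the picture (384x512x3 uint8, red, green, blue); there is no depth.
- cams.get_calibration(name): a dict with "vfov" (degrees; the focal length in pixels is half the picture's height over the tangent of half this angle, whatever the lens; pixels are square), "cx", "cy" (the principal point, pixels), "dist_coeffs" ([k1, k2, p1, p2, k3] as OpenCV has them; the pictures are not rectified), "view" (4x4, takes a point from world to camera coordinates); the wrist camera has in their place "tool_from_camera" (4x4, takes a point from camera to tool coordinates, whose origin is the TCP and whose axes are the flange's). Camera axes: x right, y up, looking along -z (the intrinsics and any distortion apply to the point x, -y, -z); pixel columns grow to the right and rows downward; lengths in m; the calibration is good to about 2 mm. A picture is of the moment at which its call begins: read the wrist's pose just before it. get_calibration takes no time and is no camera call.
- r.job_done(): hands the job in; it is judged then, once.
The state is a dict: "t": time; "joint_positions": joint angles; "joint_vel": joint speeds; "tau": joint torques, N m; "position": TCP position; "tool_rot": TCP orientation; "ft_force": force on the tool from outside, world axes, zero at the start; "wrist_torque": the same for the moment, N m; "finger_gap": opening from 0.0 (shut) to 1.0 (fully open); "finger_force": force on a finger pad.
Only numpy, scipy, OpenCV 4.12 (cv2) and the standard library are available. Lean on these libraries where they do the work, as an engineer would, in place of code of your own. Each camera call takes 0.05 s, during which the arm holds its last target. There are 200 camera calls.

### The job

Swing the tilted funnel and tube upright with the red-knobbed lever until it stops, and press the black-headed lock pin fully down so that they stay there. Then take the scoop by its blue handle and pour all five rock chips through the funnel into the tube, without touching the chips with the fingers. Finally put the empty scoop back down on the bench, right way up, and let go of it; leave the red-lidded cup, the white pot and the loose rock where they are.

Things in the scene. Friction and masses are not known exactly. Their poses are not given: they have to be found in the camera images.
- stand: filling stand, fixed to the bench: grey base plate 120 (x) by 250 (y, from -100 to +150) by 12 mm. Origin on the bench directly under the tube; own x points the way the cradle swings up, z up. The horizontal trunnion axis runs along own y, 85 mm above the bench. All heights here are above the bench.
- cradle (a joint): angle of the trunnion cradle, which carries tube, funnel and lever as one piece: 0 = upright against its stop; positive = top leaning towards the stand's -x side (rad, up to 1.2). It starts leaning 0.6 to 1.0. Stiff with friction (0.16 N m): it stays where it is left; pushing the knob towards the stand's +x until it stops takes about 2 to 3 N.
- lever_knob (a point): centre of the red ball knob, 28 mm diameter, on the end of the lever (a 10 mm rod) 85 mm from the trunnion axis, at y = -120 mm of the stand; it swings with the cradle, 170 mm high when upright. The funnel's edge is at y = -64 mm.
- lock_pin (a joint): how far the lock pin is pressed down: 0 = up (start), 0.014 m = fully down. It goes down only with the cradle upright within about 0.05 rad (its 8 mm tip then enters the notch of the wheel below) and stays where it is left; pressing takes about 3 N. Down, it holds the cradle, with about 0.07 rad of play.
- pin_top (a point): middle of the top of the lock pin's black head (22 mm diameter), at y = +110 mm of the stand, 160 mm high when up, 146 mm when down; press straight down here. Moves with the pin.
- funnel_rim (a point): centre of the funnel's mouth, level with its rim: inside diameter 122 mm, narrowing over 50 mm of depth to a throat of 40 mm. Swings with the cradle: 175 mm high when upright; 90 mm from the trunnion axis.
- tube_floor (a point): centre of the inside floor of the clear tube under the funnel; inside diameter 45 mm, about 95 mm from this floor to the throat. z points along the tube to the funnel.
- scoop: loose aluminium scoop, 120 g: open trough, x = -47 to +57 mm, inside 46 mm wide, side and back walls 24 mm high, floor and walls 3 mm thick. Origin at the underside of the trough; x points out of the open front, z up. Blue upright handle behind the back wall: x -83 to -47 mm, 12 mm thick in y, 78 mm tall.
- scoop_grip (a point): point to pinch on the blue handle (across its 12 mm thickness, along the scoop's y): x = -65 mm of the scoop, 60 mm above its underside. Axes as the scoop's. While held it is not tracked; it stays fixed to the fingers.
- scoop_lip (a point): middle of the scoop's open pouring edge, at x = +57 mm, 9 mm above its underside; the floor ramps up to it by 12 degrees over the last 27 mm. The chips begin to slide out at a forward tilt of about 25 to 35 degrees and are all out by 40 to 50.
- chip_0: rock chip 1 of 5, an irregular reddish lump about 16 to 18 mm across, 14 g; origin at its centre. Starts in the scoop, resting on its floor.
- chip_1: rock chip 2 of 5, an irregular dark grey lump about 16 to 18 mm across, 14 g; origin at its centre. Starts in the scoop, resting on its floor.
- chip_2: rock chip 3 of 5, an irregular sandy lump about 16 to 18 mm across, 14 g; origin at its centre. Starts in the scoop, resting on its floor.
- chip_3: rock chip 4 of 5, an irregular red-brown lump about 16 to 18 mm across, 14 g; origin at its centre. Starts in the scoop, resting on its floor.
- chip_4: rock chip 5 of 5, an irregular grey lump about 16 to 18 mm across, 14 g; origin at its centre. Starts in the scoop, resting on its floor.
- cup_red: bystander: sample cup with a red lid, 50 mm diameter, 73 mm tall, loose on the bench; origin at the centre of its underside
- pot: bystander: small white pot with a screw cap, 34 mm diameter, 50 mm tall, loose on the bench; origin at the centre of its underside
- rock: bystander: sandy rock sample, 44x36x32 mm, loose on the bench; origin at the centre of its underside

How it is judged:
By the outcome, as a careful person would: the job done as asked, in the order asked, and still so for the second after the job is handed in, with the robot touching nothing.
It also fails if it takes over 64 s, if anything falls off the work surface, if the arm or the gripper's body presses on something with over 40 N, if the wrist force passes 120 N, or if a joint passes its speed limit or range.

## Working session

There is one attempt and no reset: what is moved stays moved. The work goes in short steps, Python scripts to look and compute and a shell command to move; the robot and the scene stay as the last step left them, time stands still between calls to the robot, and variables do not carry over. Pictures are saved under pics/ and viewed, at most 10 in all, crops included, and the job is handed in when it is done.

```bash
ls; mkdir -p pics; python3 - <<'E'
from workcell import r, cams
import cv2,numpy as np
for n in("scene","top"):
    im=cams.capture(n);cv2.imwrite(f"pics/{n}0.png",im[:,:,::-1])
    c=cams.get_calibration(n);print(n,c)
print(cams.get_calibration("wrist"));s=r.get_state();print(s)
E
```

```text
inch.py
pics
workcell.py
scene {'vfov': 52.99080793766273, 'cx': 252.18803645881147, 'cy': 192.57144184397092, 'dist_coeffs': array([-0.02726851,  0.        ,  0.        ,  0.        ,  0.        ]), 'view': array([[-0.87224921, -0.48892194, -0.01168998,  0.50236554],
       [ 0.2020348 , -0.38199725,  0.90180932, -0.20542216],
       [-0.4453799 ,  0.78424068,  0.43197604, -1.01034313],
       [ 0.        ,  0.        ,  0.        ,  1.        ]])}
top {'vfov': 51.015432440366475, 'cx': 254.442382896095, 'cy': 195.3802862799888, 'dist_coeffs': array([-0.11436648,  0.        ,  0.        ,  0.        ,  0.        ]), 'view': array([[ 0.01753167, -0.99956336,  0.02378495, -0.02557186],
       [ 0.98647738,  0.02116948,  0.16252456, -0.58456014],
       [-0.16295712,  0.02061399,  0.98641778, -1.2085631 ],
       [ 0.        ,  0.        ,  0.        ,  1.        ]])}
{'vfov': 68.9025169706912, 'cx': 254.8947812103038, 'cy': 184.8334661290865, 'dist_coeffs': array([-0.06582143,  0.        ,  0.        ,  0.        ,  0.        ]), 'tool_from_camera': array([[-1.92167620e-04,  9.6350125
[... 316 characters left out ...]
, 'joint_positions': array([62.57173001, 26.89405412, -2.78358937, 87.86626652,  1.38222144,
       65.3753354 , -4.71355709]), 'joint_vel': array([ 0.03036442, -0.16541042, -0.00800427, -0.25850523,  0.0316831 ,
        0.03195032,  0.03235186]), 'tau': array([ 1.78715341e-04, -5.11517859e+01, -4.71449713e-02, -2.38390768e+01,
        1.07914367e-02,  4.38742121e-03,  1.39290179e-05]), 'position': array([ 0.29326235, -0.6073886 ,  0.23035475]), 'tool_rot': array([-1.79898068e+02,  5.12166355e-03,  2.57759114e+01]), 'ft_force': array([ 0.58618344,  0.38922205, -0.13529729]), 'wrist_torque': array([-0.00324373, -0.00445338, -0.07833142]), 'finger_force': 0.0, 'finger_gap': 1.0032844942034933}
```

View pics/scene0.png

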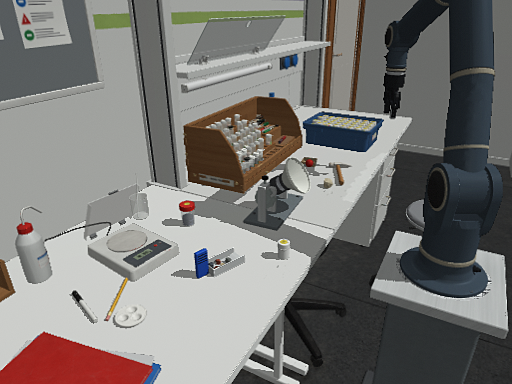

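View pics/top0.png

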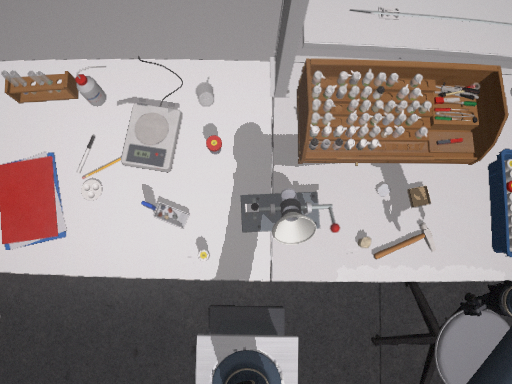

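The scene shows the stand leaning towards the robot, the knob at top-view (335,228), the pin at (255,207), the scoop's blue handle at (148,205) with its trough opening right to about (187,215), and the pot at (204,255). I'll enlarge that part of the top view.

```bash
cat > h.py <<'E'
from workcell import r, cams
import cv2,numpy as np
from scipy.spatial.transform import Rotation as Ro
def cal(n):
    c=cams.get_calibration(n); f=192/np.tan(np.radians(c["vfov"]/2))
    K=np.array([[f,0,c["cx"]],[0,f,c["cy"]],[0,0,1.]])
    if n=="wrist":
        s=r.get_state();T=np.eye(4);T[:3,:3]=Ro.from_euler("xyz",s["tool_rot"],degrees=True).as_matrix();T[:3,3]=s["position"]
        W=T@c["tool_from_camera"]
    else: W=np.linalg.inv(c["view"])
    return K,c["dist_coeffs"],W
def ray(C,px):
    K,d,W=C;u=cv2.undistortPoints(np.array([[px]],float),K,d)[0,0]
    v=W[:3,:3]@np.array([u[0],-u[1],-1]);return W[:3,3],v/np.linalg.norm(v)
def onz(C,px,z):
    o,v=ray(C,px);return o+v*(z-o[2])/v[2]
def tri(*rs):
    A=sum(np.eye(3)-np.outer(v,v) for o,v in rs);b=sum((np.eye(3)-np.outer(v,v))@o for o,v in rs)
    p=np.linalg.solve(A,b);return p,[np.linalg.norm((np.eye(3)-np.outer(v,v))@(p-o)) for o,v in rs]
def proj(C,p):
    K,d,W=C;q=np.linalg.inv(W)@np.append(p,1);return cv2.projectPoints(np.array([[q[0],-q[1],-q[2]]]),np.zeros(3),np.zeros(3),K,d)[0].ravel()
def blob(im,lo,hi,box):
    x0,y0,x1,y1=box;h=cv2.cvtColor(im,cv2.COLOR_RGB2HSV)[y0:y1,x0:x1]
    m=cv2.inRange(h,np.array(lo),np.array(hi));n,l,st,ce=cv2.connectedComponentsWithStats(m)
    i=1+np.argmax(st[1:,4]);q=np.argwhere(l==i)[:,::-1]+[x0,y0];return ce[i]+[x0,y0],st[i,4],q
E
python3 - <<'E'
from h import *
T=cv2.imread("pics/top0.png");S=cv2.imread("pics/scene0.png")
a=cv2.resize(T[185:265,130:350],None,fx=3.6,fy=3.6,interpolation=2)
b=cv2.resize(S[160:285,180:320],None,fx=2.4,fy=2.4,interpolation=2)
c=np.zeros((600,800,3),np.uint8);c[:288,:792]=a;c[290:590,:336]=b
cv2.imwrite("pics/crop.png",c)
t=T[:,:,::-1].copy();s=S[:,:,::-1].copy();Ct,Cs=cal("top"),cal("scene")
k=blob(t,(0,150,60),(8,255,255),(320,215,350,240));print("knob top",k[:2])
k2=blob(s,(0,150,60),(8,255,255),(300,150,325,172));print("knob scene",k2[:2]);print(tri(ray(Ct,k[0]),ray(Cs,k2[0])))
for im,C,bx in((t,Ct,(135,190,190,230)),(s,Cs,(185,240,225,285))):
    q=blob(im,(105,150,40),(130,255,255),bx);print("blue",q[:2],cv2.minAreaRect(q[2].astype(np.float32)))
    if C is Ct: print(onz(C,q[0],.078))
E
```

```text
knob top (array([335.02380952, 227.9047619 ]), np.int32(42))
knob scene (array([309.04347826, 162.36956522]), np.int32(46))
(array([ 0.48120048, -0.24733467,  0.13358828]), [np.float64(0.0009546486957663463), np.float64(0.0009546486957662774)])
blue (array([146.9, 204.3]), np.int32(20)) ((146.3965301513672, 204.2586212158203), (9.841852188110352, 2.0426487922668457), 21.801410675048828)
[0.54549142 0.31318278 0.078     ]
blue (array([201.08090615, 263.11650485]), np.int32(309)) ((201.40167236328125, 262.9180603027344), (27.6134033203125, 12.946611404418945), 84.80557250976562)
```

View pics/crop.png

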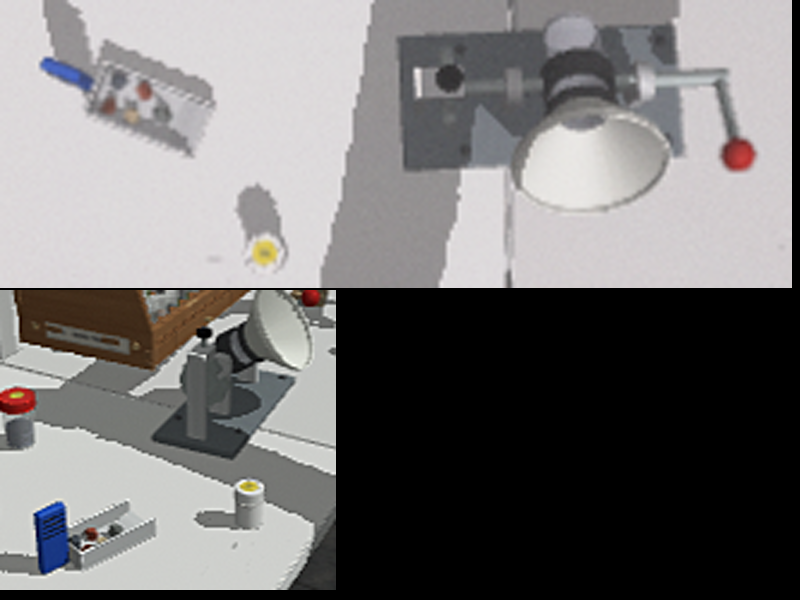

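The crop shows the plate corners, the pin head at crop (449,78), the knob at (738,154), the scoop walls and the pot near the scoop and stand. Next I'll work out stand and scoop frames.

```bash
python3 - <<'E'
from h import *
np.set_printoptions(precision=4,suppress=True)
C=cal("top");Cs=cal("scene");f=lambda u,v:(u/3.6+130-.5*.72,v/3.6+185-.36)
g=lambda u,v:(u/2.4+180-.3,(v-290)/2.4+160-.3)
TL,BL,BR,TR=[onz(C,f(*p),.012)[:2] for p in((399,38),(405,170),(683,155),(678,25))]
print("corners",TL,BL,BR,TR,"edges",TL-BL,TR-BR,TL-TR,BL-BR)
y=(TL-TR)/np.linalg.norm(TL-TR)+(BL-BR)/np.linalg.norm(BL-BR);yaw=np.degrees(np.arctan2(-y[0],y[1]));
c=(TL+BL+BR+TR)/4;u=y/np.linalg.norm(y);print("yaw",yaw,"origin",c-u*.025)
pin=tri(ray(C,f(449,78)),ray(Cs,g(204,332)));print("pin",pin,onz(C,f(449,78),.157))
o=c-u*.025; x=np.array([u[1],-u[0]])
for P in (np.array([.4812,-.2473]),pin[0][:2]):print("in stand",(P-o)@x,(P-o)@u)
# scoop
B=onz(C,f(103,60),.027)[:2],onz(C,f(87,113),.027)[:2];F=onz(C,f(214,103),.027)[:2],onz(C,f(193,156),.027)[:2]
H=onz(C,f(43,63),.078)[:2],onz(C,f(95,84),.078)[:2]
print("B",B,"F",F,"H",H)
d=(F[0]+F[1]-B[0]-B[1])/2;print(d,np.linalg.norm(d),np.degrees(np.arctan2(d[1],d[0])));d=H[1]-H[0];print(np.linalg.norm(d),np.degrees(np.arctan2(d[1],d[0])),(H[0]+H[1])/2)
p=onz(C,(204,255),.05);print("pot",p)
print("cup",onz(C,(214,143),.073))
E
```

```text
corners [0.5906 0.0299] [0.473 0.022] [ 0.4907 -0.2243] [ 0.6078 -0.2206] edges [0.1176 0.008 ] [0.1171 0.0037] [-0.0172  0.2506] [-0.0177  0.2463]
yaw 4.027986149543432 origin [ 0.5423 -0.1232]
pin (array([ 0.536 , -0.0122,  0.1553]), [np.float64(0.0002459316636604184), np.float64(0.0002459316636603948)]) [ 0.5356 -0.0122  0.157 ]
in stand -0.069633949485005 -0.1195266047658635
in stand 0.0015681964958895876 0.11117963126424944
B (array([0.5628, 0.2901]), array([0.5156, 0.3017])) F (array([0.527 , 0.1903]), array([0.4801, 0.2067])) H (array([0.5518, 0.33  ]), array([0.5349, 0.2845]))
[-0.0357 -0.0974] 0.10370140800545052 -110.13602786138892
0.048462462613387824 -110.40881391404378 [0.5433 0.3072]
pot [0.3972 0.1364 0.05  ]
cup [0.7442 0.1158 0.073 ]
```

```bash
echo '[{"wz":10.7,"aperture":0},{"wz":10.7,"aperture":0},{"sx":0.0212,"sy":-0.0429,"aperture":0},{"sx":0.0212,"sy":-0.0429,"aperture":0},{"sx":0.0212,"sy":-0.0429,"aperture":0},{"sx":0.0212,"sy":-0.0429,"aperture":0},{"sx":0.0212,"sy":-0.0429,"aperture":0},{"sx":0.0212,"sy":-0.0429,"aperture":0},{"sx":0.0212,"sy":-0.0429,"aperture":0},{"sx":0.0212,"sy":-0.0429,"aperture":0},{"sz":0.025,"aperture":0},{"sz":0.03,"aperture":0},{"sz":0.03,"aperture":0},{"sz":0.027,"aperture":0},{"aperture":0}]' | python3 inch.py
echo '[{"sx":0.01,"aperture":0},{"sx":0.01,"aperture":0},{"sx":0.01,"sz":-0.007,"aperture":0},{"sx":0.01,"sz":-0.006,"aperture":0},{"sx":0.01,"sz":-0.006,"aperture":0},{"sx":0.01,"sz":-0.005,"aperture":0},{"sx":0.01,"sz":-0.004,"aperture":0},{"sx":0.005,"sz":-0.001,"aperture":0},{"sx":0.005,"aperture":0}]' | python3 inch.py; python3 - <<'E'
from h import *
im=cams.capture("top");cv2.imwrite("pics/t1.png",im[:,:,::-1]);s=cams.capture("scene");cv2.imwrite("pics/s1.png",s[:,:,::-1])
a=cv2.resize(im[150:270,190:350],None,fx=3,fy=3)[:,:,::-1];b=cv2.resize(s[100:240,210:340],None,fx=2.5,fy=2.5)[:,:,::-1]
c=np.zeros((360,800,3),np.uint8);c[:,:480]=a;c[:350,480:800]=b[:,:320];cv2.imwrite("pics/c1.png",c)
E
```

```text
t: 3.1
position: [0.4797, -0.2507, 0.146]
tool_rot: [-179.3, 4.5, 3.8]
ft_force: [-82.8, 2.1, 58.2]
finger_gap: 0.001
finger_force: 43.3
```

View pics/c1.png

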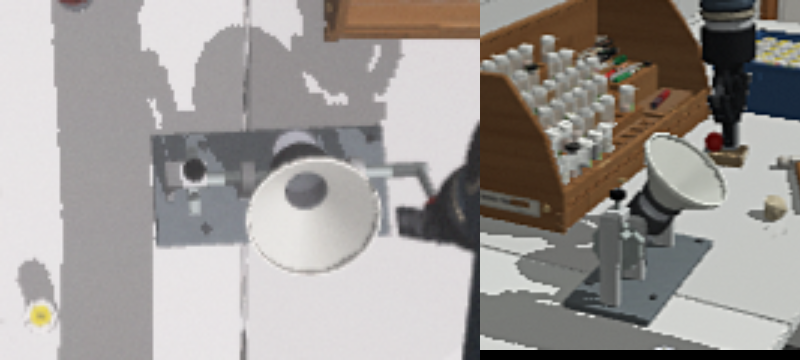

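The cradle is only partly up and the push force is high, so the tool is jamming. I'll find the knob before I go on.

```bash
echo '[{"sx":-0.01,"aperture":0}]' | python3 inch.py; python3 - <<'E'
from h import *
t=cv2.imread("pics/t1.png")[:,:,::-1].copy();s=cv2.imread("pics/s1.png")[:,:,::-1].copy()
k=blob(t,(0,150,60),(8,255,255),(320,200,350,240));k2=blob(s,(0,150,60),(8,255,255),(290,145,325,172))
print(k[:2],k2[:2],tri(ray(cal("top"),k[0]),ray(cal("scene"),k2[0])))
w=cams.capture("wrist");cv2.imwrite("pics/w1.png",w[:,:,::-1]);print(r.get_state()["ft_force"])
E
```

```text
t: 3.32
position: [0.4787, -0.2506, 0.1461]
tool_rot: [-179.5, 3.2, 3.9]
ft_force: [-46.4, 0.4, 26.5]
finger_gap: 0.002
finger_force: 24.4Traceback (most recent call last):
  File "<stdin>", line 3, in <module>
  File "h.py", line 25, in blob
    i=1+np.argmax(st[1:,4]);q=np.argwhere(l==i)[:,::-1]+[x0,y0];return ce[i]+[x0,y0],st[i,4],q
        ~~~~~~~~~^^^^^^^^^^
    return _wrapfunc(a, 'argmax', axis=axis, out=out, **kwds)
    return bound(*args, **kwds)
ValueError: attempt to get argmax of an empty sequence
```

```bash
echo '[{"sx":-0.01,"aperture":0}]' | python3 inch.py; python3 - <<'E'
from h import *
w=cams.capture("wrist");cv2.imwrite("pics/w1.png",w[:,:,::-1])
t=cv2.imread("pics/t1.png")[:,:,::-1].copy();s=cv2.imread("pics/s1.png")[:,:,::-1].copy()
k=blob(t,(0,120,40),(12,255,255),(320,200,350,240));k2=blob(s,(0,120,40),(12,255,255),(290,145,325,172))
print(k[:2],k2[:2],tri(ray(cal("top"),k[0]),ray(cal("scene"),k2[0])))
E
```

```text
t: 3.45
position: [0.4776, -0.2504, 0.1459]
tool_rot: [-179.7, 2.1, 4.0]
ft_force: [-26.9, -1.7, 5.7]
finger_gap: -0.001
finger_force: 13.2Traceback (most recent call last):
  File "<stdin>", line 4, in <module>
  File "h.py", line 25, in blob
    i=1+np.argmax(st[1:,4]);q=np.argwhere(l==i)[:,::-1]+[x0,y0];return ce[i]+[x0,y0],st[i,4],q
        ~~~~~~~~~^^^^^^^^^^
    return _wrapfunc(a, 'argmax', axis=axis, out=out, **kwds)
    return bound(*args, **kwds)
ValueError: attempt to get argmax of an empty sequence
```

View pics/w1.png

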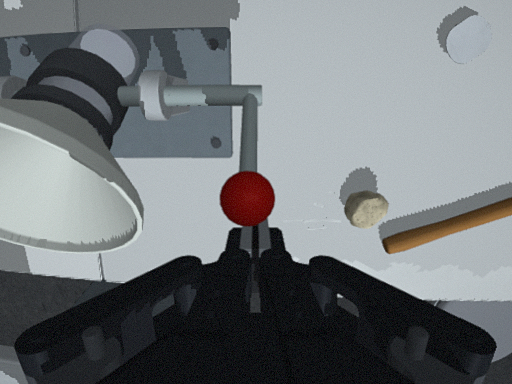

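The wrist view shows the knob at (247,198) directly ahead of the fingertips, the lever rod running to (250,95) and nothing else touching. I'll measure the knob and cradle angle.

```bash
python3 - <<'E'
from h import *
np.set_printoptions(precision=4,suppress=True)
C=cal("wrist");w=cv2.imread("pics/w1.png")[:,:,::-1].copy()
k=blob(w,(0,150,40),(10,255,255),(200,150,300,250));(c,rad)=cv2.minEnclosingCircle(k[2].astype(np.float32));print(c,rad,k[1])
o,v=ray(C,c);d=C[0][0,0]*.014/(rad);print("by size",o+v*d*1.0)
# intersection with plane y_stand=-.12
O=np.array([.5423,-.1232,.085]);u=np.array([-.0702,.9975,0]);x=np.array([.9975,.0702,0])
p=o+v*((O-.12*u-o)@u)/(v@u);print("plane",p)
# circle r=.085 about the axis
best=min(np.arange(.3,1.2,.001),key=lambda l:abs(np.hypot((o+l*v-O)@x,(o+l*v-O)[2])-.085) if l>0 else 9)
for l in np.arange(.05,.4,.001):
    q=o+l*v-O
    if abs(np.hypot(q@x,q[2])-.085)<.0007: print(l,o+l*v,q@x,q@u,np.degrees(np.arctan2(-q@x,q[2])))
s=r.get_state();print(s["position"],s["tool_rot"],s["ft_force"],s["wrist_torque"],s["joint_positions"])
E
```

```text
(247.6573028564453, 198.2602996826172) 27.26832389831543 1796
by size [ 0.5007 -0.2442  0.1514]
plane [ 0.5255 -0.2447  0.2182]
0.14000000000000007 [ 0.502  -0.2443  0.1549] -0.04873143831155213 -0.11791649816848966 34.89633262209462
0.14100000000000007 [ 0.5016 -0.2442  0.1539] -0.0490779638494434 -0.11788576358116153 35.451985031405044
0.23600000000000015 [ 0.4686 -0.2436  0.0649] -0.08199788994910999 -0.11496597778499006 103.79875681165294
0.23700000000000015 [ 0.4682 -0.2436  0.0639] -0.08234441548700121 -0.11493524319766193 104.35678279350385
0.23800000000000016 [ 0.4679 -0.2436  0.063 ] -0.08269094102489241 -0.11490450861033381 104.90739854171323
[ 0.4778 -0.2504  0.1457] [-179.685     2.0218    4.0033] [-35.6262  -1.6881  12.3223] [-0.3734  7.3994  0.1931] [ 28.8669  20.8583  -7.5717 109.8936   4.1997  51.4503 -66.9383]
```

```bash
echo '[{"sx":-0.02,"aperture":0},{"sx":-0.01,"aperture":0},{"sy":-0.006,"sz":0.017,"aperture":0},{"aperture":0}]' | python3 inch.py; echo '[{"sx":0.01,"aperture":0},{"aperture":0}]' | python3 inch.py;echo '[{"sx":0.005,"aperture":0},{"aperture":0}]' | python3 inch.py;echo '[{"sx":0.005,"sz":-0.001,"aperture":0},{"aperture":0}]' | python3 inch.py
```

```text
t: 4.0
position: [0.4669, -0.2436, 0.1314]
tool_rot: [-180.0, -0.0, 4.5]
ft_force: [0.6, -0.1, -0.6]
finger_gap: 0.004
finger_force: 0.0
t: 4.25
position: [0.4707, -0.2445, 0.1314]
tool_rot: [-179.9, 0.7, 4.3]
ft_force: [-15.1, -0.3, 10.2]
finger_gap: -0.001
finger_force: 7.7
t: 4.5
position: [0.4709, -0.2446, 0.1313]
tool_rot: [-179.8, 1.3, 4.2]
ft_force: [-25.2, 0.9, 18.3]
finger_gap: 0.0
finger_force: 13.3
t: 4.75
position: [0.4718, -0.2445, 0.1321]
tool_rot: [-179.7, 1.7, 4.1]
ft_force: [-34.4, 0.3, 26.5]
finger_gap: 0.002
finger_force: 17.9
```

```bash
cat > kn.py <<'E'
from h import *
np.set_printoptions(precision=4,suppress=True)
C=cal("wrist");w=cams.capture("wrist")
k=blob(w,(0,150,40),(10,255,255),(150,100,350,300));(c,rad)=cv2.minEnclosingCircle(k[2].astype(np.float32));print(c,rad,k[1])
o,v=ray(C,c);O=np.array([.5423,-.1232,.085]);u=np.array([-.0702,.9975,0]);x=np.array([.9975,.0702,0])
L=np.arange(.05,.4,.0005);Q=o+L[:,None]*v-O;h=np.hypot(Q@x,Q[:,2]);i=np.argmax(h<.085);q=Q[i]
print("knob",o+L[i]*v,"stand",q@x,q@u,"deg",np.degrees(np.arctan2(-q@x,q[2])),"min h",h.min())
s=r.get_state();p=s["position"]-O;print("tcp stand",p@x,p@u,s["position"],s["tool_rot"],s["ft_force"],s["wrist_torque"])
cv2.imwrite("pics/w.png",w[:,:,::-1])
E
python3 kn.py
```

```text
(259.5337219238281, 205.11106872558594) 29.45180320739746 2127
knob [ 0.4961 -0.2442  0.15  ] stand -0.05462440970969113 -0.11743112385165237 deg 40.04518065747754 min h 0.07457140362537044
tcp stand -0.07884473334801201 -0.11608230720001264 [ 0.4718 -0.2445  0.1321] [-179.7123    1.7265    4.0945] [-34.5626   0.728   26.0435] [ 0.2003  7.0499 -0.0647]
```

```bash
echo '[{"sx":-0.02,"aperture":0},{"sx":-0.02,"aperture":0},{"sz":-0.04,"aperture":0.5},{"sz":-0.04,"aperture":0.5},{"aperture":0.5},{"aperture":0.5}]' | python3 inch.py; python3 kn.py
```

```text
t: 5.55
position: [0.4461, -0.2458, 0.2123]
tool_rot: [180.0, -0.0, 4.4]
ft_force: [-0.6, -0.4, -0.7]
finger_gap: 0.501
finger_force: 0.0
(259.0, 134.5) 18.741764068603516 907
knob [ 0.4951 -0.2442  0.1492] stand -0.05558260017538232 -0.1174330885899742 deg 40.90126243327504 min h 0.06123868948660679
tcp stand -0.10497983572129418 -0.11539455005923502 [ 0.4457 -0.2457  0.2117] [-179.9656    0.0531    4.3956] [ 0.0406 -0.5624 -0.1638] [-0.0306  0.0577 -0.0491]
```

View pics/w.png

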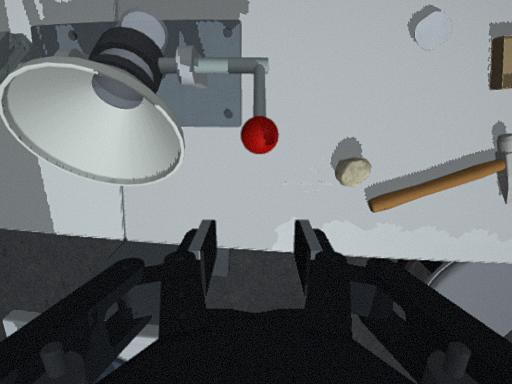

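The wrist view shows the gripper half open and the knob free at (259,134), with the lever clear between funnel and fingers. I'll grip the ball and swing it along its arc.

```bash
echo '[{"sx":0.025,"sy":0.001,"aperture":0.5},{"sx":0.0245,"sy":0.0013,"aperture":0.5},{"sz":0.03,"aperture":0.5},{"sz":0.03,"aperture":0.5},{"sz":0.025,"aperture":0.5},{"aperture":0.5}]' | python3 inch.py; echo '[{"aperture":0},{"aperture":0},{"aperture":0},{"aperture":0}]' | python3 inch.py; echo '[{"sx":0.007,"sz":-0.006,"aperture":0},{"aperture":0}]' | python3 inch.py; echo '[{"sx":0.007,"sz":-0.005,"aperture":0},{"aperture":0}]' | python3 inch.py
```

```text
t: 6.35
position: [0.4935, -0.2436, 0.1244]
tool_rot: [-179.8, 0.3, 4.4]
ft_force: [0.4, 0.4, 0.0]
finger_gap: 0.498
finger_force: 0.0
t: 6.85
position: [0.4957, -0.2451, 0.1277]
tool_rot: [179.9, -0.1, 4.3]
ft_force: [-0.1, -2.8, -4.2]
finger_gap: 0.295
finger_force: 59.1
t: 7.1
position: [0.4993, -0.2448, 0.131]
tool_rot: [-180.0, 0.4, 4.3]
ft_force: [-2.0, -5.2, -14.6]
finger_gap: 0.296
finger_force: 61.0
t: 7.35
position: [0.5015, -0.2446, 0.133]
tool_rot: [-179.8, 1.0, 4.3]
ft_force: [-5.9, -7.0, -22.3]
finger_gap: 0.292
finger_force: 61.2
```

```bash
echo '[{"sx":0.008,"sz":-0.004,"aperture":0},{"aperture":0}]' | python3 inch.py; echo '[{"sx":0.008,"sz":-0.003,"aperture":0},{"aperture":0}]' | python3 inch.py;  echo '[{"sx":0.008,"sz":-0.002,"aperture":0},{"aperture":0}]' | python3 inch.py; python3 kn.py
```

```text
t: 7.6
position: [0.5038, -0.2445, 0.1346]
tool_rot: [-179.7, 1.7, 4.2]
ft_force: [-14.6, -7.9, -24.6]
finger_gap: 0.29
finger_force: 61.0
t: 7.85
position: [0.5241, -0.243, 0.144]
tool_rot: [-180.0, 0.2, 4.3]
ft_force: [1.0, -5.3, -13.0]
finger_gap: 0.294
finger_force: 61.1
t: 8.1
position: [0.5335, -0.2424, 0.1468]
tool_rot: [179.9, 0.0, 4.5]
ft_force: [1.1, -6.0, -11.2]
finger_gap: 0.294
finger_force: 59.9
(255.17111206054688, 265.9523010253906) 28.131702423095703 2044
knob [ 0.5249 -0.2423  0.166 ] stand -0.025697893307812858 -0.11756164295973463 deg 17.609402063836576 min h 0.06450550902124666
tcp stand -0.01714477368085803 -0.11826872599721608 [ 0.5335 -0.2424  0.1468] [179.8925   0.0229   4.5493] [  1.3228  -5.7417 -11.3327] [-1.0886 -0.2087  0.6278]
```

```bash
echo '[{"sx":0.006,"sz":-0.001,"aperture":0},{"aperture":0}]' | python3 inch.py; echo '[{"sx":0.006,"aperture":0},{"aperture":0}]' | python3 inch.py;  echo '[{"sx":0.004,"aperture":0},{"aperture":0}]' | python3 inch.py; echo '[{"sx":0.003,"aperture":0},{"aperture":0}]' | python3 inch.py
```

```text
t: 8.4
position: [0.541, -0.2418, 0.1478]
tool_rot: [179.9, -0.2, 4.3]
ft_force: [2.5, -2.5, -2.5]
finger_gap: 0.21
finger_force: 1.1
t: 8.65
position: [0.547, -0.2393, 0.1497]
tool_rot: [-180.0, -0.1, 4.5]
ft_force: [0.2, -0.3, -0.1]
finger_gap: 0.003
finger_force: 0.0
t: 8.9
position: [0.5499, -0.2399, 0.1488]
tool_rot: [-180.0, -0.0, 4.4]
ft_force: [-0.1, 0.6, 0.2]
finger_gap: -0.002
finger_force: 0.0
t: 9.15
position: [0.5525, -0.24, 0.1483]
tool_rot: [-180.0, -0.0, 4.4]
ft_force: [0.4, -0.9, -0.4]
finger_gap: 0.003
finger_force: 0.0
```

```bash
echo '[{"sz":-0.04,"aperture":0.5},{"sx":-0.03,"sz":-0.03,"aperture":0.5},{"sx":-0.04,"aperture":0.5},{"sx":-0.03,"aperture":0.5},{"aperture":0.5}]' | python3 inch.py; python3 kn.py
```

```text
t: 9.78
position: [0.4505, -0.2485, 0.2186]
tool_rot: [180.0, 0.0, 4.2]
ft_force: [0.6, -0.2, -0.3]
finger_gap: 0.498
finger_force: 0.0
(255.0, 105.0) 19.416587829589844 677
knob [ 0.5199 -0.2426  0.1639] stand -0.030717600731887538 -0.11752375331125293 deg 21.264914621743483 min h 0.03010898098934684
tcp stand -0.09870078716279573 -0.11825497325399105 [ 0.4521 -0.2481  0.2187] [179.97    -0.0358   4.2996] [ 0.8857  0.6399 -0.0593] [ 0.0142 -0.032  -0.0207]
```

View pics/w.png

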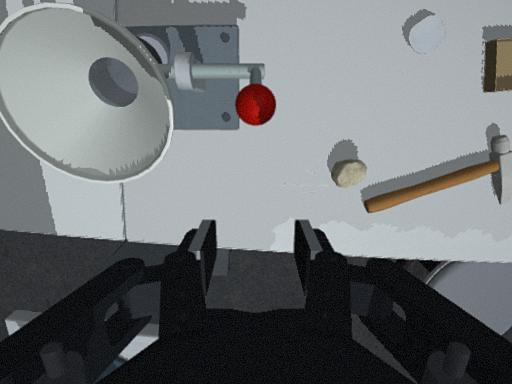

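The wrist view shows the cradle at about 21° with the knob at (255,104), after the grip slipped off it. I'll finish with a straight push using shut fingers.

```bash
echo '[{"sz":0.035,"aperture":0},{"sz":0.035,"aperture":0},{"sx":0.02,"aperture":0},{"sx":0.016,"aperture":0},{"aperture":0},{"sx":0.008,"aperture":0},{"sx":0.008,"sz":-0.001,"aperture":0},{"aperture":0}]' | python3 inch.py; echo '[{"sx":0.006,"sz":-0.001,"aperture":0},{"sx":0.006,"aperture":0},{"aperture":0}]' | python3 inch.py; echo '[{"sx":0.005,"aperture":0},{"aperture":0}]' | python3 inch.py; echo '[{"sx":0.005,"aperture":0},{"aperture":0}]' | python3 inch.py
```

```text
t: 10.82
position: [0.5052, -0.2441, 0.1497]
tool_rot: [180.0, -0.1, 4.4]
ft_force: [-1.0, -0.5, -0.4]
finger_gap: 0.002
finger_force: 0.2
t: 11.2
position: [0.5175, -0.2427, 0.1504]
tool_rot: [180.0, -0.1, 4.4]
ft_force: [-0.5, 0.1, 0.5]
finger_gap: 0.0
finger_force: 0.0
t: 11.45
position: [0.5221, -0.2424, 0.1503]
tool_rot: [180.0, -0.1, 4.4]
ft_force: [-0.3, -0.9, 0.4]
finger_gap: -0.002
finger_force: 0.2
t: 11.7
position: [0.5264, -0.2422, 0.1502]
tool_rot: [-180.0, 0.0, 4.4]
ft_force: [-3.1, -0.3, 3.0]
finger_gap: -0.002
finger_force: 1.3
```

```bash
echo '[{"sx":0.002,"aperture":0},{"aperture":0}]' | python3 inch.py; echo '[{"sx":0.002,"aperture":0},{"aperture":0}]' | python3 inch.py; python3 kn.py
```

```text
t: 11.95
position: [0.5265, -0.2422, 0.1502]
tool_rot: [-180.0, 0.2, 4.3]
ft_force: [-7.0, -0.3, 5.1]
finger_gap: 0.0
finger_force: 3.5
t: 12.2
position: [0.5266, -0.2422, 0.1501]
tool_rot: [-179.9, 0.5, 4.3]
ft_force: [-11.7, 1.0, 8.4]
finger_gap: 0.002
finger_force: 5.8
(257.2773132324219, 204.5809783935547) 29.88870620727539 2169
knob [ 0.5511 -0.2406  0.1699] stand 0.0005798638510902712 -0.11772008757546219 deg -0.39141436631895954 min h 0.02849336947830658
tcp stand -0.023960460501185683 -0.11758735318892893 [ 0.5267 -0.2422  0.1501] [-179.9253    0.4474    4.2965] [-11.8166   0.5769   8.3653] [ 0.0439  2.2583 -0.0432]
```

```bash
echo '[{"sx":-0.02,"aperture":0},{"sx":-0.015,"aperture":0},{"sz":-0.04,"aperture":0},{"sz":-0.04,"aperture":0},{"sx":0.0103,"sy":-0.0456,"aperture":0},{"sx":0.0103,"sy":-0.0456,"aperture":0},{"sx":0.0103,"sy":-0.0456,"aperture":0},{"sx":0.0103,"sy":-0.0456,"aperture":0},{"sx":0.0103,"sy":-0.0456,"aperture":0},{"sz":0.03,"aperture":0},{"aperture":0}]' | python3 inch.py; python3 - <<'E'
from h import *
p=r.get_state()["position"];R=Ro.from_euler("xyz",r.get_state()["tool_rot"],degrees=True)
print(p,R.inv().apply(np.array([.5353,-.0128,.16])-p))
t=cams.capture("top");cv2.imwrite("pics/t2.png",t[:,:,::-1])
E
```

```text
t: 13.62
position: [0.5281, -0.0127, 0.1987]
tool_rot: [-180.0, 0.2, 4.4]
ft_force: [-1.0, 0.8, 0.2]
finger_gap: 0.0
finger_force: 0.0
[ 0.5281278  -0.01272517  0.1986548 ] [0.00728822 0.00064954 0.0386277 ]
```

```bash
echo '[{"sx":0.007,"sy":0.0006,"sz":0.02,"aperture":0},{"sz":0.014,"aperture":0},{"aperture":0}]' | python3 inch.py;echo '[{"sz":0.005,"aperture":0},{"sz":0.005,"aperture":0},{"sz":0.005,"aperture":0},{"aperture":0}]' | python3 inch.py;echo '[{"sz":0.003,"aperture":0},{"aperture":0}]' | python3 inch.py;echo '[{"sz":0.003,"aperture":0},{"aperture":0}]' | python3 inch.py
```

```text
t: 14.05
position: [0.5358, -0.0139, 0.1658]
tool_rot: [-180.0, 0.1, 4.3]
ft_force: [-0.5, -0.2, 0.1]
finger_gap: 0.001
finger_force: 0.0
t: 14.55
position: [0.5364, -0.0133, 0.151]
tool_rot: [-180.0, 0.0, 4.4]
ft_force: [0.6, 0.5, 0.4]
finger_gap: -0.002
finger_force: 0.0
t: 14.8
position: [0.5363, -0.0132, 0.148]
tool_rot: [-180.0, 0.0, 4.4]
ft_force: [-0.7, 0.7, -0.2]
finger_gap: 0.001
finger_force: 0.0
t: 15.05
position: [0.5364, -0.0132, 0.146]
tool_rot: [180.0, 0.0, 4.4]
ft_force: [-3.1, 0.3, 7.8]
finger_gap: 0.001
finger_force: 3.6
```

```bash
echo '[{"sz":0.003,"aperture":0},{"aperture":0}]' | python3 inch.py;echo '[{"sz":0.002,"aperture":0},{"aperture":0}]' | python3 inch.py;echo '[{"sz":-0.02,"aperture":0},{"sz":-0.03,"aperture":0},{"sx":-0.03,"sy":-0.06,"sz":-0.02,"aperture":0},{"sx":-0.03,"sy":-0.05,"aperture":0.7},{"aperture":0.7}]' | python3 inch.py; python3 - <<'E'
from h import *
s=cams.capture("scene");t=cams.capture("top");w=cams.capture("wrist")
c=np.zeros((500,800,3),np.uint8);c[:360,:400]=cv2.resize(t[170:260,235:335],None,fx=4,fy=4);c[:480,400:]=cv2.resize(s[130:250,220:320],None,fx=4,fy=4)
cv2.imwrite("pics/c2.png",c[:,:,::-1]);cv2.imwrite("pics/w2.png",w[:,:,::-1]);cv2.imwrite("pics/t3.png",t[:,:,::-1])
E
```

```text
t: 15.3
position: [0.5365, -0.0133, 0.1458]
tool_rot: [179.9, -0.0, 4.4]
ft_force: [-8.6, -0.7, 24.9]
finger_gap: 0.005
finger_force: 12.7
t: 15.55
position: [0.5366, -0.0132, 0.1457]
tool_rot: [179.9, -0.0, 4.4]
ft_force: [-14.4, -0.6, 37.9]
finger_gap: 0.007
finger_force: 18.8
t: 16.18
position: [0.4695, 0.0897, 0.2084]
tool_rot: [-180.0, 0.0, 4.9]
ft_force: [-0.5, -1.1, -0.3]
finger_gap: 0.417
finger_force: 0.0
```

View pics/c2.png

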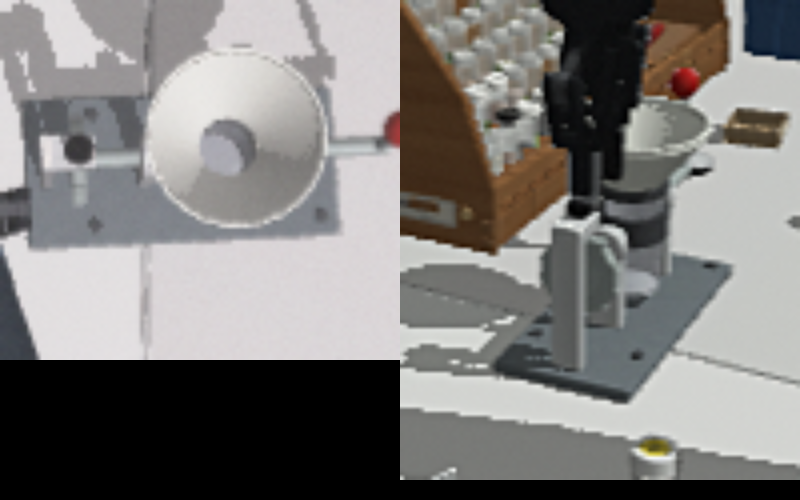

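The picture shows the funnel upright, with its rim centre at about top-view (294,204), and the pin head seated low on its post. Next I'll turn to the scoop's yaw and test that the pouring tilt is reachable, with the gripper empty.

```bash
echo '[{"sz":-0.05,"wz":-9.3,"aperture":0.5},{"sz":-0.05,"wz":-9.3,"aperture":0.5},{"sz":-0.05,"wz":-9.3,"aperture":0.5},{"wz":-9.3,"aperture":0.5},{"wz":-9.3,"aperture":0.5},{"wz":-9.3,"aperture":0.5},{"wz":-9.3,"aperture":0.5},{"wy":10,"aperture":0.5},{"wy":10,"aperture":0.5},{"wy":10,"aperture":0.5},{"wy":10,"aperture":0.5},{"wy":10,"aperture":0.5},{"aperture":0.5},{"aperture":0.5}]' | python3 inch.py; python3 - <<'E'
from h import *
s=r.get_state();print(s["joint_positions"]);R=Ro.from_euler("xyz",s["tool_rot"],degrees=True).as_matrix();print(R)
t=cv2.imread("pics/t3.png");print(onz(cal("top"),(236/4+235-.4,137/4+170-.4),.175))
E
```

```text
t: 18.08
position: [0.4727, 0.0856, 0.3587]
tool_rot: [179.9, -49.9, 69.5]
ft_force: [-0.3, 0.4, 0.6]
finger_gap: 0.497
finger_force: 0.0
[ 24.45440522   1.36754742 -11.55493374 118.96775135 -56.06863324
  65.49331986  20.00750906]
[[ 2.25146924e-01  9.36600482e-01  2.68492831e-01]
 [ 6.03580022e-01 -3.50398172e-01  7.16178943e-01]
 [ 7.64852940e-01  8.11422422e-04 -6.44204410e-01]]
[ 0.54228402 -0.12173198  0.175     ]
```

```bash
echo '[{"wy":-10,"aperture":0.5},{"wy":-10,"aperture":0.5},{"wy":-10,"aperture":0.5},{"wy":-10,"aperture":0.5},{"wy":-10,"aperture":0.5},{"sx":0.0477,"sy":-0.002,"aperture":0.5},{"sx":0.0477,"sy":-0.002,"aperture":0.5},{"sx":0.0477,"sy":-0.002,"sz":0.04,"aperture":0.5},{"sx":0.0477,"sy":-0.002,"sz":0.04,"aperture":0.5},{"sx":0.0477,"sy":-0.002,"sz":0.03,"aperture":0.5},{"sz":0.04,"aperture":0.5},{"sz":0.04,"aperture":0.5},{"aperture":0.5}]' | python3 inch.py;python3 - <<'E'
from h import *
np.set_printoptions(precision=4,suppress=True)
s=r.get_state();p=s["position"];R=Ro.from_euler("xyz",s["tool_rot"],degrees=True);print(s["tool_rot"],p,R.inv().apply(np.array([.5455,.3130,.041])-p))
C=cal("wrist");w=cams.capture("wrist");cv2.imwrite("pics/w3.png",w[:,:,::-1])
q=blob(w,(105,150,40),(130,255,255),(0,0,512,384));print(q[:2],proj(C,np.array([.5455,.3130,.078])),q[2].min(0),q[2].max(0))
E
```

```text
t: 19.7
position: [0.5451, 0.3132, 0.1665]
tool_rot: [-179.9, 0.2, 69.6]
ft_force: [0.8, -0.8, 0.2]
finger_gap: 0.499
finger_force: 0.0
[-179.8884    0.1599   69.5686] [0.5451 0.3132 0.1665] [0.0003 0.0007 0.1255]
(array([256.2556, 177.6086]), np.int32(626)) [255.672  189.5442] [250 151] [263 202]
```

View pics/w3.png

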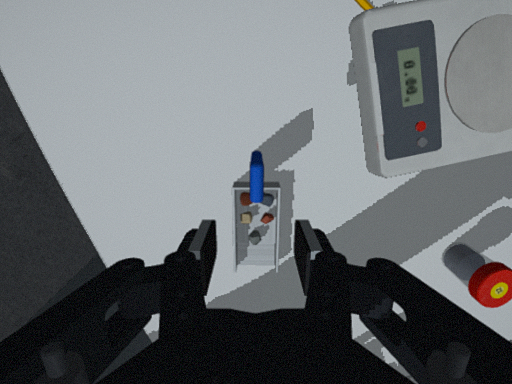

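The wrist view shows the blue handle at (256,178), aligned with the fingers (predicted column 255.7), and all five chips in the trough. I'll descend and grip.

```bash
echo '[{"sy":0.0007,"sz":0.04,"aperture":0.5},{"sz":0.04,"aperture":0.5},{"sz":0.03,"aperture":0.5},{"sz":0.0155,"aperture":0.5},{"aperture":0.5}]' | python3 inch.py; echo '[{"aperture":0},{"aperture":0},{"aperture":0},{"aperture":0}]' | python3 inch.py;echo '[{"sz":-0.01,"aperture":0},{"sz":-0.02,"aperture":0},{"sz":-0.03,"aperture":0},{"sz":-0.04,"aperture":0},{"sz":-0.04,"aperture":0},{"sz":-0.04,"aperture":0},{"sz":-0.04,"aperture":0},{"aperture":0}]' | python3 inch.py
```

```text
t: 20.38
position: [0.5477, 0.313, 0.0437]
tool_rot: [179.9, -0.1, 69.5]
ft_force: [-0.6, -0.1, 0.7]
finger_gap: 0.501
finger_force: 0.0
t: 20.88
position: [0.5478, 0.3131, 0.0443]
tool_rot: [179.9, -0.1, 69.5]
ft_force: [-0.3, 0.6, 6.6]
finger_gap: 0.132
finger_force: 60.2
t: 21.88
position: [0.5481, 0.3137, 0.2675]
tool_rot: [179.7, -0.4, 69.5]
ft_force: [0.9, 0.9, -2.6]
finger_gap: 0.129
finger_force: 59.2
```

```bash
echo '[{"wz":5,"aperture":0},{"wz":5,"aperture":0},{"wz":5,"aperture":0},{"wz":5,"aperture":0},{"sx":-0.0095,"sy":0.0139,"aperture":0},{"sx":-0.019,"sy":0.0277,"aperture":0},{"sx":-0.019,"sy":0.0277,"aperture":0},{"sx":-0.019,"sy":0.0277,"aperture":0},{"sx":-0.019,"sy":0.0277,"aperture":0},{"sx":-0.019,"sy":0.0277,"aperture":0},{"sx":-0.019,"sy":0.0277,"aperture":0},{"sx":-0.019,"sy":0.0277,"aperture":0},{"sx":-0.019,"sy":0.0277,"aperture":0},{"sx":-0.019,"sy":0.0277,"aperture":0},{"sx":-0.0095,"sy":0.0139,"aperture":0},{"sz":0.01,"aperture":0},{"sz":0.015,"aperture":0},{"aperture":0},{"aperture":0}]' | python3 inch.py; python3 - <<'E'
from h import *
np.set_printoptions(precision=4,suppress=True)
s=r.get_state();p=s["position"];R=Ro.from_euler("xyz",s["tool_rot"],degrees=True);print(s["joint_positions"],R.inv().apply(np.array([.6355,-.0111,.228])-p))
lip=p+R.apply([-.123,0,.035]);print("lip",lip);C=cal("top");t=cams.capture("top");print(proj(C,lip),proj(C,np.array([.5423,-.1222,.175])))
sc=cams.capture("scene")
c=np.zeros((480,800,3),np.uint8);c[:400,:400]=cv2.resize(t[140:240,240:340],None,fx=4,fy=4);c[:480,400:]=cv2.resize(sc[90:210,230:330],None,fx=4,fy=4)
cv2.imwrite("pics/c3.png",c[:,:,::-1])
E
```

```text
t: 24.25
position: [0.6339, -0.011, 0.2376]
tool_rot: [-180.0, -0.0, 49.6]
ft_force: [0.1, 0.2, -2.3]
finger_gap: 0.132
finger_force: 59.2
[ 12.1693  24.1947 -20.582   92.4909   9.1231  64.9873 -51.044 ] [0.0009 0.0013 0.0096]
lip [ 0.5542 -0.1046  0.2025]
[288.5897 197.9957] [293.7662 203.8477]
```

View pics/c3.png

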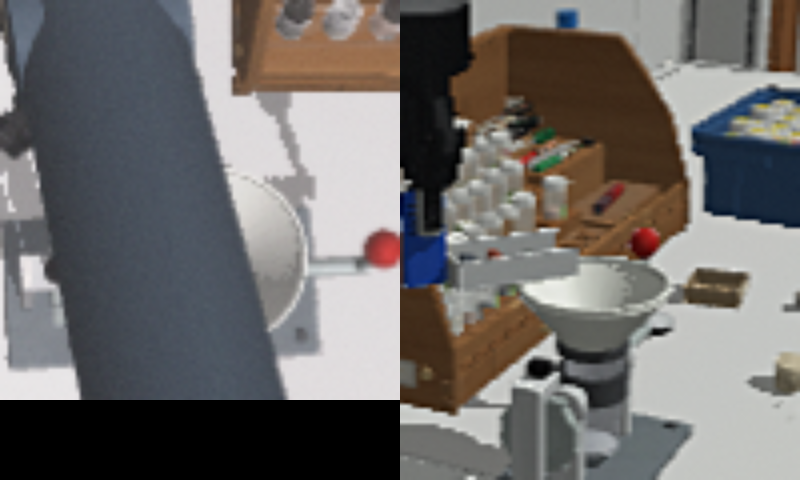

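The picture shows the level scoop with its lip just over the funnel's mouth, as planned. Next I'll tilt about the lip.

```bash
echo '[{"sz":0.007,"aperture":0},{"sx":-0.0035,"sz":-0.0106,"wy":5,"aperture":0},{"sx":-0.0035,"sz":-0.0106,"wy":5,"aperture":0},{"sx":-0.0035,"sz":-0.0106,"wy":5,"aperture":0},{"sx":-0.0035,"sz":-0.0106,"wy":5,"aperture":0},{"sx":-0.0035,"sz":-0.0106,"wy":5,"aperture":0},{"sx":-0.0021,"sz":-0.0064,"wy":3,"aperture":0},{"sx":-0.0021,"sz":-0.0064,"wy":3,"aperture":0},{"sx":-0.0021,"sz":-0.0064,"wy":3,"aperture":0},{"sx":-0.0021,"sz":-0.0064,"wy":3,"aperture":0},{"sx":-0.0021,"sz":-0.0064,"wy":3,"aperture":0},{"sx":-0.0021,"sz":-0.0064,"wy":3,"aperture":0},{"sx":-0.0021,"sz":-0.0064,"wy":3,"aperture":0},{"aperture":0},{"aperture":0}]' | python3 inch.py; python3 - <<'E'
from h import *
np.set_printoptions(precision=4,suppress=True)
s=r.get_state();p=s["position"];R=Ro.from_euler("xyz",s["tool_rot"],degrees=True);print(s["joint_positions"]);print("lip",p+R.apply([-.123,0,.035]))
E
```

```text
t: 26.22
position: [0.5931, -0.06, 0.3084]
tool_rot: [179.9, -46.0, 49.5]
ft_force: [-0.1, 0.7, -0.6]
finger_gap: 0.132
finger_force: 59.5
[ 53.7654  15.5777 -37.6308 110.0754 -46.133   48.1418   7.195 ]
lip [ 0.554  -0.1059  0.1957]
```

```bash
echo '[{"sx":-0.0021,"sz":-0.0064,"wy":3,"aperture":0},{"sx":-0.0021,"sz":-0.0064,"wy":3,"aperture":0},{"sx":-0.0021,"sz":-0.0064,"wy":3,"aperture":0},{"aperture":0},{"aperture":0},{"aperture":0}]' | python3 inch.py; python3 - <<'E'
from h import *
np.set_printoptions(precision=4,suppress=True)
s=r.get_state();p=s["position"];R=Ro.from_euler("xyz",s["tool_rot"],degrees=True);print(s["joint_positions"]);lip=p+R.apply([-.123,0,.035]);print("lip",lip)
f=np.mean([r.get_state()["ft_force"]],axis=0)
C=cal("wrist");w=cams.capture("wrist");cv2.imwrite("pics/w4.png",w[:,:,::-1])
# scoop interior in the wrist picture: project floor corners (scoop -> tool)
q=[proj(C,p+R.apply([-(x+.066),y,-(z-.0443)])) for x,y,z in((-.046,.022,.004),(-.046,-.022,.004),(.057,-.022,.01),(.057,.022,.01))];print(np.array(q))
m=np.zeros(w.shape[:2],np.uint8);cv2.fillPoly(m,[np.array(q).astype(np.int32)],255)
h=cv2.cvtColor(w,cv2.COLOR_RGB2HSV)
for nm,g in(("after",w),("before",cv2.cvtColor(cv2.imread("pics/w3.png"),cv2.COLOR_BGR2RGB))):
    h=cv2.cvtColor(g,cv2.COLOR_RGB2HSV)
    for n,lo,hi in(("red",(0,110,30),(12,255,200)),("sand",(10,60,100),(25,160,255))):
        k=cv2.inRange(h,np.array(lo),np.array(hi));n2,_,st,ce=cv2.connectedComponentsWithStats(k);print(nm,n,[(c.round(),a[4]) for c,a in zip(ce[1:],st[1:]) if a[4]>12][:12])
E
```

```text
t: 26.98
position: [0.5813, -0.0735, 0.3166]
tool_rot: [179.9, -55.0, 49.7]
ft_force: [-0.0, -0.4, -1.9]
finger_gap: 0.131
finger_force: 59.5
[ 61.7175  17.4448 -40.954  112.9396 -56.8674  50.8312  20.1559]
lip [ 0.5542 -0.1055  0.1958]
[[286.1629 235.8197]
 [224.5934 235.8162]
 [228.1728 353.9954]
 [282.3903 353.9818]]
after red [(array([203.,  35.]), np.int32(107)), (array([62., 99.]), np.int32(3165)), (array([257., 176.]), np.int32(237))]
after sand [(array([178.,  38.]), np.int32(217)), (array([180.,  60.]), np.int32(225)), (array([460., 224.]), np.int32(1836)), (array([510., 219.]), np.int32(32)), (array([495., 237.]), np.int32(75)), (array([465., 252.]), np.int32(14)), (array([477., 261.]), np.int32(139)), (array([458., 286.]), np.int32(195)), (array([507., 284.]), np.int32(137)), (array([494., 311.]), np.int32(431))]
before red [(array([420., 126.]), np.int32(80)), (array([245., 199.]), np.int32(97)), (array([267., 218.]), np.int32(78)), (array([491., 284.]), np.int32(1236))]
before sand [(array([245., 218.]), np.int32(58))]
```

```bash
python3 - <<'E'
from h import *
np.set_printoptions(precision=3,suppress=True)
C=cal("wrist");print("cup lid proj",proj(C,np.array([.744,.116,.073])))
p=r.get_state()["position"];R=Ro.from_euler("xyz",r.get_state()["tool_rot"],degrees=True)
for z in(.003,.04,.078):print("handle",z,[proj(C,p+R.apply([-(x+.066),0,-(z-.0443)])).round() for x in(-.083,-.047)])
w=cv2.cvtColor(cv2.imread("pics/w4.png"),cv2.COLOR_BGR2RGB);print("blob rgb",w[170:182:3,252:263:3].reshape(-1,3).tolist()[:8])
q=blob(w,(105,150,40),(130,255,255),(150,100,350,384));print("blue",q[0],q[1],q[2].min(0),q[2].max(0))
o,v=ray(C,(257,176));g=o-v*o[2]/v[2];print("bench hit",g)
s=cams.capture("scene");cv2.imwrite("pics/s4.png",s[:,:,::-1]);Cs=cal("scene")
for z in(.02,.06,.1,.175):print(z,proj(Cs,np.array([.5423,-.1225,z])))
for b in(s,):
  h=cv2.cvtColor(b,cv2.COLOR_RGB2HSV)
  for y in range(170,212,2):print(y,[f"{h[y,x,0]:3d}/{h[y,x,1]:3d}/{h[y,x,2]:3d}" for x in range(370-100,394-100,3)])
E
```

```text
cup lid proj [255.38  179.071]
handle 0.003 [array([255., 186.]), array([255., 234.])]
handle 0.04 [array([256., 204.]), array([256., 261.])]
handle 0.078 [array([256., 234.]), array([256., 304.])]
blob rgb [[169, 31, 14], [168, 21, 17], [162, 22, 2], [164, 28, 24], [166, 30, 21], [172, 93, 0], [164, 52, 21], [166, 27, 19]]
blue [254.882 237.735] 2605 [241 180] [269 290]
bench hit [0.793 0.168 0.   ]
0.02 [277.781 201.494]
0.06 [277.98  191.102]
0.1 [278.183 180.435]
0.175 [278.575 159.66 ]
170 [' 38/ 11/ 89', ' 38/ 11/ 91', ' 36/ 14/ 93', ' 45/ 11/ 93', ' 40/ 16/ 94', ' 48/ 14/ 91', ' 36/ 15/ 87', ' 72/ 10/125']
172 [' 30/ 11/ 89', ' 48/ 14/ 93', ' 42/ 14/ 94', ' 38/ 11/ 95', ' 36/ 14/ 94', ' 42/ 13/ 96', ' 45/ 11/ 93', ' 82/ 16/175']
174 [' 30/ 12/ 84', ' 36/ 14/ 93', ' 38/ 11/ 93', ' 42/ 13/ 95', ' 30/ 11/ 93', ' 36/ 14/ 90', ' 85/ 16/187', ' 60/  4/121']
176 ['110/ 31/ 25', ' 40/ 15/ 99', ' 42/ 13/ 97', ' 40/ 16/ 97', ' 40/ 16/ 98', ' 80/ 12/ 65', ' 81/ 10/171', ' 30/  4/200']
178 ['120/255/  2', '105/ 20/ 25', '120/  9/ 30', '105/ 15/ 33', '105/ 11/ 47', '100/ 19/ 41', ' 60/  4/
[... 1320 characters left out ...]
 '105/ 14/111', '103/ 10/179', '100/ 28/110', ' 95/ 28/111', ' 98/ 27/113']
202 [' 75/ 14/ 74', ' 77/ 17/104', '100/ 10/159', '101/ 12/170', '109/ 13/155', '103/ 29/107', ' 93/ 25/111', ' 95/ 25/112']
204 [' 78/ 17/ 75', ' 75/  6/ 80', '105/ 10/ 99', '102/ 17/ 74', ' 99/ 30/112', '102/ 30/109', '100/ 28/111', ' 93/ 25/110']
206 [' 80/ 17/ 89', ' 75/  6/ 88', '102/ 15/ 84', ' 99/ 25/ 72', ' 99/ 23/111', '100/ 28/111', ' 99/ 30/112', ' 98/ 27/112']
208 [' 90/  3/ 94', ' 70/  9/ 87', ' 94/ 16/127', ' 98/ 25/111', ' 98/ 25/111', ' 98/ 25/111', '100/ 27/112', ' 98/ 27/112']
210 [' 75/  5/ 96', ' 60/  3/ 85', ' 98/ 24/116', ' 95/ 25/111', '101/ 25/110', '102/ 29/113', ' 98/ 25/113', ' 99/ 30/111']
```

```bash
echo '[{"sx":0.006,"sz":-0.004,"aperture":0},{"sx":-0.006,"sz":0.004,"aperture":0},{"sx":0.006,"sz":-0.004,"aperture":0},{"sx":-0.006,"sz":0.004,"aperture":0},{"aperture":0},{"sx":0.02,"sz":-0.014,"aperture":0},{"sx":0.033,"sz":-0.023,"aperture":0},{"wy":-10,"aperture":0},{"wy":-10,"aperture":0},{"wy":-10,"aperture":0},{"wy":-10,"aperture":0},{"wy":-10,"aperture":0},{"wy":-5,"aperture":0},{"aperture":0}]' | python3 inch.py; python3 - <<'E'
from h import *
np.set_printoptions(precision=4,suppress=True)
s=r.get_state();p=s["position"];R=Ro.from_euler("xyz",s["tool_rot"],degrees=True);print(R.inv().apply(np.array([.5478,.3131,.0450])-p))
E
```

```text
t: 28.82
position: [0.5815, -0.0718, 0.3801]
tool_rot: [-179.9, -0.1, 49.7]
ft_force: [-0.1, 0.1, -1.3]
finger_gap: 0.136
finger_force: 59.3
[ 0.2712 -0.2738  0.3362]
```

```bash
echo '[{"sx":0.0387,"sy":-0.0391,"aperture":0},{"sx":0.0387,"sy":-0.0391,"aperture":0},{"sx":0.0387,"sy":-0.0391,"aperture":0},{"sx":0.0387,"sy":-0.0391,"aperture":0},{"sx":0.0387,"sy":-0.0391,"aperture":0},{"sx":0.0387,"sy":-0.0391,"aperture":0},{"sx":0.0387,"sy":-0.0391,"aperture":0},{"wz":-10,"aperture":0},{"sz":0.05,"wz":-10,"aperture":0},{"sz":0.06,"aperture":0},{"sz":0.06,"aperture":0},{"sz":0.06,"aperture":0},{"sz":0.05,"aperture":0},{"aperture":0}]' | python3 inch.py; python3 - <<'E'
from h import *
np.set_printoptions(precision=4,suppress=True)
s=r.get_state();p=s["position"];R=Ro.from_euler("xyz",s["tool_rot"],degrees=True);print(s["ft_force"],R.inv().apply(np.array([.5478,.3131,.0443])-p))
f0=cv2.imread("pics/t3.png")[:,:,::-1].copy();t=cams.capture("top");cv2.imwrite("pics/t4.png",t[:,:,::-1])
d=np.abs(t.astype(int)-f0).max(2);m=np.zeros(d.shape,np.uint8);cv2.circle(m,(294,204),26,1,-1);k=((d>45)&(m>0)).astype(np.uint8)
n,_,st,ce=cv2.connectedComponentsWithStats(k);print([(c.round(),a[4]) for c,a in zip(ce[1:],st[1:]) if a[4]>3])
for c in range(284,301,2):print([t[y,c].tolist() for y in range(198,212,3)])
E
```

```text
t: 30.58
position: [0.547, 0.3054, 0.0966]
tool_rot: [-179.7, 0.4, 69.3]
ft_force: [-0.0, 0.4, -0.7]
finger_gap: 0.131
finger_force: 59.2
[-0.0154  0.3522 -0.7358] [ 0.0078 -0.0017  0.0523]
[(array([289., 207.]), np.int32(65))]
[[242, 239, 237], [239, 238, 235], [233, 230, 227], [222, 220, 217], [205, 203, 198]]
[[242, 240, 238], [233, 231, 229], [92, 69, 64], [92, 72, 69], [177, 178, 187]]
[[240, 238, 236], [141, 141, 146], [98, 73, 68], [92, 71, 66], [77, 71, 73]]
[[237, 236, 232], [139, 137, 143], [142, 126, 122], [110, 81, 74], [99, 100, 106]]
[[232, 230, 228], [133, 132, 138], [123, 121, 124], [122, 113, 100], [176, 173, 183]]
[[229, 228, 225], [121, 119, 126], [130, 127, 133], [131, 120, 108], [182, 182, 191]]
[[223, 221, 217], [162, 162, 160], [119, 119, 123], [114, 112, 116], [107, 107, 113]]
[[218, 213, 211], [202, 198, 196], [136, 135, 134], [103, 99, 102], [130, 129, 128]]
[[209, 208, 203], [194, 189, 186], [174, 172, 168], [132, 131, 129], [135, 134, 132]]
```

```bash
echo '[{"sx":0.0078,"sy":-0.0017,"sz":0.02,"aperture":0},{"sz":0.02,"aperture":0},{"sz":0.008,"aperture":0},{"aperture":0}]' | python3 inch.py;echo '[{"sz":0.003,"aperture":0},{"aperture":0}]' | python3 inch.py; python3 - <<'E'
from h import *
C=cal("top")
for z in(.175,.125,.08,.03):print(z,proj(C,np.array([.5423,-.1222,z])), proj(C,np.array([.5423,-.1022,z])), proj(C,np.array([.5623,-.1222,z])))
f0=cv2.imread("pics/t3.png").astype(int);t=cv2.imread("pics/t4.png").astype(int);d=np.abs(t-f0).max(2);
print(np.argwhere((d[185:225,270:318]>45)).min(0)+[185,270],np.argwhere((d[185:225,270:318]>45)).max(0)+[185,270])
for y in range(199,216):print("".join("#" if d[y,x]>45 else "." for x in range(278,305)))
E
```

```text
t: 31.12
position: [0.5497, 0.317, 0.0519]
tool_rot: [-180.0, 0.1, 69.5]
ft_force: [-0.5, 1.0, -1.1]
finger_gap: 0.131
finger_force: 59.4
t: 31.38
position: [0.5502, 0.3173, 0.0499]
tool_rot: [180.0, -0.0, 69.5]
ft_force: [-0.1, -0.5, -1.3]
finger_gap: 0.132
finger_force: 59.4
0.175 [293.76618148 203.84773961] [286.65883899 203.70277926] [293.77939909 196.80623468]
0.125 [291.71368077 206.27056051] [284.90207152 206.13317062] [291.73283865 199.51652427]
0.08 [290.00762502 208.28383192] [283.44201175 208.15257063] [290.03121682 201.76933953]
0.03 [288.25135315 210.35579608] [281.93914174 210.23069572] [288.27903989 204.08845372]
[203 285] [222 308]
...........................
...........................
...........................
...........................
........###................
.......######..............
.......########............
.......#########...........
.......##########..........
.......#########...........
..........#####............
..........####.............
..........####.............
..........#####............
............##.............
...........................
...........................
```

```bash
echo '[{"sz":0.003,"aperture":0},{"sz":0.002,"aperture":0},{"aperture":0}]' | python3 inch.py;echo '[{"sz":0.001,"aperture":0},{"aperture":0}]' | python3 inch.py
```

```text
t: 31.75
position: [0.55, 0.3172, 0.0446]
tool_rot: [-180.0, 0.0, 69.5]
ft_force: [0.5, 0.1, -1.4]
finger_gap: 0.136
finger_force: 59.4
t: 32.0
position: [0.5501, 0.3173, 0.0444]
tool_rot: [180.0, 0.0, 69.5]
ft_force: [-1.7, -2.0, 3.8]
finger_gap: 0.13
finger_force: 60.1
```

Contact with the bench: I'll release, rise and check.

```bash
echo '[{"aperture":0.4},{"aperture":0.5},{"aperture":0.5},{"sz":-0.03,"aperture":0.5},{"sz":-0.04,"aperture":0.5},{"sz":-0.055,"aperture":0.5},{"aperture":0.5},{"aperture":0.5}]' | python3 inch.py; python3 - <<'E'
from h import *
np.set_printoptions(precision=3,suppress=True)
C=cal("wrist");w=cams.capture("wrist");b=cv2.cvtColor(cv2.imread("pics/w3.png"),cv2.COLOR_BGR2RGB)
for n,g in(("before",b),("now",w)):
    q=blob(g,(105,150,40),(130,255,255),(150,100,350,384));print(n,"blue",q[0],q[1],q[2].min(0),q[2].max(0))
    L=g[205:264,232:280].astype(int);gr=L.mean(2)
    sat=L.max(2)-L.min(2);print("dark px",(gr<90).sum(),"coloured",((sat>40)).sum())
    for y in range(196,276,5):print([int(g[y,x].mean()) for x in range(230,286,5)])
# bystanders/chips elsewhere: compare top pictures
t0=cv2.imread("pics/top0.png").astype(int);t=cams.capture("top")[:,:,::-1];cv2.imwrite("pics/t5.png",t);d=np.abs(t-t0).max(2)
for n,(x,y) in(("pot",(204,255)),("cup",(214,143)),("rock",(365,242))):print(n,(d[y-8:y+9,x-8:x+9]>40).sum())
k=((d>50)*1).astype(np.uint8);n,_,st,ce=cv2.connectedComponentsWithStats(k);print([(c.round(),a[4]) for c,a in zip(ce[1:],st[1:]) if a[4]>12])
E
```

```text
t: 33.0
position: [0.5499, 0.3168, 0.1684]
tool_rot: [180.0, 0.0, 69.5]
ft_force: [0.6, 0.3, 0.2]
finger_gap: 0.499
finger_force: 0.0
before blue [256.256 177.609] 626 [250 151] [263 202]
dark px 357 coloured 59
[181, 81, 60, 39, 68, 89, 67, 51, 45, 104, 123, 108]
[178, 80, 76, 51, 56, 83, 69, 74, 71, 164, 117, 109]
[175, 84, 98, 98, 131, 93, 148, 158, 128, 102, 117, 112]
[179, 92, 97, 98, 84, 97, 160, 148, 97, 90, 110, 107]
[175, 96, 74, 125, 73, 154, 163, 57, 40, 96, 109, 109]
[180, 104, 100, 127, 95, 155, 131, 91, 83, 138, 107, 108]
[178, 103, 100, 101, 147, 158, 105, 109, 155, 130, 108, 112]
[178, 107, 99, 103, 163, 41, 102, 94, 155, 129, 101, 113]
[177, 109, 101, 100, 56, 49, 64, 155, 153, 123, 103, 114]
[175, 116, 96, 98, 117, 93, 131, 159, 156, 122, 107, 106]
[176, 120, 104, 104, 157, 156, 154, 155, 154, 92, 111, 113]
[175, 121, 97, 96, 152, 151, 152, 152, 146, 96, 108, 116]
[176, 130, 102, 104, 159, 156, 158, 153, 153, 99, 111, 175]
[178, 135, 136, 154, 151, 152, 150, 153, 152, 91, 181, 107]
[175, 145, 177, 177, 176, 174, 177, 180, 176, 126, 107, 116]
[175, 151, 175, 178, 175
[... 1576 characters left out ...]
, 210.]), np.int32(15)), (array([313., 214.]), np.int32(15)), (array([333., 223.]), np.int32(145)), (array([286., 227.]), np.int32(191)), (array([308., 235.]), np.int32(71)), (array([504., 285.]), np.int32(56)), (array([492., 297.]), np.int32(152)), (array([273., 306.]), np.int32(49)), (array([296., 311.]), np.int32(82)), (array([472., 311.]), np.int32(127)), (array([263., 325.]), np.int32(345)), (array([287., 318.]), np.int32(29)), (array([223., 326.]), np.int32(77)), (array([248., 330.]), np.int32(25)), (array([496., 364.]), np.int32(1288)), (array([228., 343.]), np.int32(344)), (array([211., 345.]), np.int32(30)), (array([267., 348.]), np.int32(894)), (array([253., 379.]), np.int32(177))]
```

```bash
echo '[{"sz":-0.06,"aperture":0.5},{"sz":-0.06,"aperture":0.5},{"sx":0.05,"sz":-0.03,"aperture":0.5},{"sx":0.05,"aperture":0.5},{"aperture":0.5},{"aperture":0.5}]' | python3 inch.py; python3 - <<'E'
from h import *
t0=cv2.imread("pics/top0.png")[:,:,::-1].copy();s0=cv2.imread("pics/scene0.png")[:,:,::-1].copy();t=cams.capture("top");s=cams.capture("scene");t3=cv2.imread("pics/t3.png")[:,:,::-1].copy()
for a in(t0,t):
  print("cup",blob(a,(0,150,60),(8,255,255),(200,130,228,156))[:2])
  try: print("pot",blob(a,(20,100,100),(35,255,255),(195,245,215,265))[:2])
  except Exception as e: print("pot hidden")
for a in(s0,s):print("scene cup",blob(a,(0,150,60),(8,255,255),(175,195,200,215))[:2],"pot",blob(a,(20,100,100),(35,255,255),(275,235,295,250))[:2])
for a in(t3,t):print("knob",blob(a,(0,150,60),(8,255,255),(320,190,350,240))[:2])
d=np.abs(t.astype(int)-t3).max(2)[165:300,255:345];k=(d>45).astype(np.uint8);n,_,st,ce=cv2.connectedComponentsWithStats(k);print([(c.round()+[255,165],a[4]) for c,a in zip(ce[1:],st[1:]) if a[4]>8])
# pin head: dark blob in the scene near its two possible heights
Cs=cal("scene");print(proj(Cs,np.array([.5355,-.0133,.16])),proj(Cs,np.array([.5355,-.0133,.146])));print([int(s[y,265].mean()) for y in range(165,195)],[int(s0[y,265].mean()) for y in range(165,195)])
E
```

```text
t: 33.85
position: [0.5849, 0.4104, 0.3167]
tool_rot: [-179.9, 0.2, 69.5]
ft_force: [-0.0, -0.9, -0.4]
finger_gap: 0.498
finger_force: 0.0
cup (array([213.6870229 , 142.87022901]), np.int32(131))
pot (array([203.1875 , 254.71875]), np.int32(32))
cup (array([213.54347826, 142.82608696]), np.int32(138))
pot (array([203.89473684, 253.89473684]), np.int32(19))
scene cup (array([186.47933884, 206.23966942]), np.int32(121)) pot (array([283.36, 241.4 ]), np.int32(25))
scene cup (array([186.3       , 206.25833333]), np.int32(120)) pot (array([283.22727273, 241.5       ]), np.int32(22))
knob (array([336.17948718, 202.07692308]), np.int32(39))
knob (array([336.20512821, 202.02564103]), np.int32(39))
[(array([289., 207.]), np.int32(66)), (array([256., 296.]), np.int32(21))]
[265.10246801 175.69962408] [265.09016146 179.84956403]
[231, 104, 100, 87, 87, 81, 95, 79, 68, 61, 157, 218, 212, 221, 137, 14, 12, 9, 0, 26, 215, 214, 229, 183, 160, 154, 151, 151, 151, 153] [75, 62, 71, 72, 76, 73, 88, 74, 67, 70, 68, 5, 5, 2, 0, 54, 90, 78, 72, 107, 106, 95, 223, 167, 118, 81, 80, 80, 79, 81]
```

Everything checks out:
- The bystanders haven't moved.
- The pin's head is down, at row 180 in the scene view where it was 176.
- The cradle is upright.
- The chips are in the tube and the scoop is empty.

I'll hand the job in.

```bash
python3 -c "
from workcell import r, cams
print(r.job_done())"
```

```text
the job is handed in; nothing more can be done
None
```

I handed the job in at about 34 s: the funnel is upright and locked, the chips are in the tube and the empty scoop is back on the bench, but I couldn't count all five chips in the tube, and the first lever push jammed at about 100 N at the wrist (limit 120 N), pressed with the fingers.

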